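# Clamp the owl in the spring-jaw vice to the pressure line

### The arm

A 7-joint arm with a two-finger parallel gripper is mounted at the origin on the work surface. World frame = base frame: x ahead of the robot, y to its left, z up, the work surface at z = 0. Lengths are in m, angles in rad, forces in N, time in s.
With the tool pointing down it reaches from about 0.35 to 0.9 m from the base axis. Payload 8.1 kg.
Tool frame: the origin (TCP) lies on the centre line of the jaws, within the pads' length; the fingertips stand 11 mm ahead of it and the grasp point (between the pads) lies 8 mm behind it; z points along the fingers, y is the line along which they close (so a half turn about z gives the same grasp; the last joint's range is limited). The gripper opens to 92 mm and grips with 3 to 60 N. Pads are 19 mm wide; open, the fingers measure 130 mm over their backs; the gripper's body (75 mm by 190 mm) begins 47 mm behind the grasp point.
Start: joints at [-1.281, 0.434, 0.025, 1.573, -0.012, 1.134, -0.075], TCP at [0.239, 0.577, 0.238] pointing down, gripper open.
Joint ranges: [-2.62, 2.62], [-0.44, 2.09], [-1.27, 1.32], [0.08, 2.57], [-1.32, 4.46], [0.12, 2], [-2.74, 2.74]. Speed limits (rad/s): [2.22, 2.22, 3.01, 3.01, 3.14, 3.14, 3.14].

### API

Orientations are given as a 3x3 rotation matrix whose columns are the frame's x, y, z axes.
In Python, from workcell import manip, capture gives the robot as it stands (manip), with the cameras as plain functions.
- The arm moves only by the shell command python3 drive.py [OPENING], which reads ROWS from standard input. ROWS is a JSON list of rows, 1 to 8 of them, each of 6 numbers: dx, dy, dz in shares of the most that a row can go, 1 being 50 mm, then a rotation vector rx, ry, rz in a scale on which 1.0 is 2 rad; each row shifts and turns the commanded pose from where the row before left it, along the tool's axes as they then stand; what a row does not reach is not made up. A row lasts 1/10 s, in which the tool goes at most 0.05 m and 0.15 rad, less where a joint would pass 70% of its speed; a pose out of reach is approached as far as the arm can. OPENING is the finger opening in m, set as the command begins (- or left out keeps the last). The fingers move at their own pace and stop on an object; the grip force is fixed at half the most. Time passes only in rows, so rows that do not move let the fingers close. It prints the time, the measured TCP pose, the force, the opening and the grip force at its end. A shift or turn number past 1, either way, is cut back to 1. Input that does not fit is refused with a message, and nothing moves.
- manip.observe(): the state, without advancing time (a new reading comes with each control period).
- capture(name): name is "scene" or "side" or "wrist"; returns a dict with "color" (384x512x3 uint8, red, green, blue), "fx", "fy", "cx", "cy" (pixels), "dist" ([k1, k2, p1, p2, k3] as OpenCV has them; the pictures are not rectified), "R" (3x3) and "t" (3): a world point X has camera coordinates R X + t; the wrist camera has in their place "tool_from_camera" (4x4, takes a point from camera to tool coordinates, whose origin is the TCP and whose axes are the flange's). Camera axes: x right, y down, z forward; pixel columns grow to the right and rows downward; lengths in m; the calibration is good to about 2 mm. A picture is of the moment at which its call begins: read the wrist's pose just before it. There is no depth.
- manip.sign_off(): hands the job in; it is judged then, once.
The state is a dict: "t": time; "joints": joint angles; "joint_vel": joint speeds; "effort": joint torques, N m; "position": TCP position; "tcp_rot": TCP orientation; "force": force on the tool from outside, world axes, zero at the start; "ft_torque": the same for the moment, N m; "opening": finger opening in m; "finger_force": force on a finger pad.
Only numpy, scipy, OpenCV 4.12 (cv2) and the standard library are available. Lean on these libraries where they do the work, as an engineer would, in place of code of your own. Each camera call takes 0.05 s, during which the arm holds its last target. There are 200 camera calls.

### The job

Stand the roughed-out owl upright in the slot of the spring-jaw vice, its wooden foot flat on the bed and gently slid home against the end stop. Then tighten the vice by its knob, clockwise, until the free end of the leaf spring points at the line scribed on the brass scale, without over-tightening, as that would dent the wood; leave it clamped and let go, with the other things on the bench left where they lie.

Things in the scene. Friction and masses are not known exactly. Their poses are not given: they have to be found in the camera images.
- owl: Roughed-out hornbeam owl to be clamped; 45 g, told by rectangular foot, two round eyes, two ear tufts. Origin: centre of the foot's underside, z up. Foot 44 mm along its x, 34 along y (clamped width), 16 high. Above it the flat-sided body, z = 16 to 44 mm, 32 (x) by 30 (y), and head to z = 56, 28 by 30; tufts to 61. Face to its -x. Starts upright on the bench.
- vise: Iron spring-jaw cam vice fixed to the bench. Origin on the bench surface under the slot, z up. Base plate x = -115 to 75, y = -82 to 143 mm, 12 thick; its top is the slot's bed. The slot runs along x; sliding steel jaw on its +y side, brass nose of the leaf spring on its -y side. The owl goes in with its 44 mm sides along x, either way round. Parts near the slot are at most 38 mm high.
- home (a point): Point on the bed of the slot, vice x = 0, y = 0, z = 12 mm; axes as the vice's. Home against the stop, the foot's centre is at this x. The nose touches at y = -20 mm (x = 0; top at 30.5 mm); the jaw's face (x = -22 to 18, top at 28.5 mm) starts anywhere from y = 19.8 to 24 mm, so a foot let down at y = 0 clears both; the clamped foot ends at about y = -8 mm.
- stop: End stop: iron block 10 by 26 mm, top 27 mm above the bench, at the far (+x) end of the slot, its face at vice x = 22 mm. Origin and axes are the vice's own. The end of the foot (22 mm from the owl's origin) goes gently against it, some 3 to 6 N, never above 15 N.
- knob_top (a point): Centre of the top of the vice's fluted round black hand knob, 40 mm in diameter; vertical axis at vice x = 0, y = 100 mm; top 57 mm above the bench, grip from 31 to 57 mm. Below it the snail cam, up to 35 mm in radius, top at 23 mm. Clockwise from above tightens: the jaw advances 3.2 mm per rad and stays where it is left. Needs 3.5 to 4.8 rad in all, 0.1 N m free, 0.15 N m at the line.
- leaf: Leaf-spring jaw: upright steel strip 3 mm thick, 14 high, anchored at its root (origin: vice x = 55, y = -20 mm, bench height), running to the vice's -x, free end over the brass scale. Its brass nose, 55 mm from the root, bears on the owl's foot: 4 N preload as it leaves its rest, 14 N at the line. Above 19 N (free end 7 mm past the line) the owl is dented.
- leaf_tip (a point): Free end of the leaf spring, the pointer: its end 150 mm from the root, 27 mm above the bench. It stays at rest until the jaw has pushed the owl against the nose, then moves to the vice's -y, 2.7 times as far as the jaw advances: 8.7 mm per rad of the knob.
- mark (a point): Where the leaf's free end should be: over the dark line, 1.8 mm wide, scribed on the brass scale plate (34 by 50 mm) at the vice's -x, -y corner; given at the height of leaf_tip. At rest the leaf's free end stands 14.4 mm to the vice's +y of it.
- rabbit: Bystander: roughed-out hornbeam rabbit, round, 46 mm across, 41 mm high, without a foot block; origin under its centre.
- inro: Bystander: black lacquered inro box, 26 by 65 mm, 82 mm high, standing; origin under its centre.
- stylus: Bystander: bamboo stylus, 155 mm long, 9 mm thick, lying; origin under its middle.
- calipers: Bystander: brass sliding calipers, 150 mm long, 7 mm high, lying; origin under the beam's middle.
- bowl: Bystander: small bronze bowl, 84 mm across, 34 mm high; origin under its centre.
- mallet: Bystander: small wooden mallet, head 34 mm thick and 60 mm long, handle 150 mm, lying; origin under its head.

How it is judged:
On the way, in this order (a step that is already met when the one before it is completed fails the run):
1. the owl stands in the slot, foot flat on the bed and home against the end stop, before the leaf spring is loaded (x of owl in the frame of vise between -0.002 and 0.003 m and y of owl in the frame of vise between -0.012 and 0.01 m and z of owl in the frame of vise below 0.0135 m and angle between owl's own z axis and vertical below 0.06 rad and horizontal distance between leaf_tip and mark above 0.011 m), for 0.2 s.
2. the leaf spring's free end is brought to the line by the clamped owl (horizontal distance between leaf_tip and mark below 0.0025 m and contact force between owl and leaf above 8 N), for 0.2 s.
At the end, for the whole second after the job is handed in: The owl stands upright in the slot, its foot on the bed (within 1.5 mm) and against the end stop (within 2 mm), clamped between jaw and nose; the leaf spring's free end is within 2.5 mm of the line; all is at rest (all of step 2 and x of owl in the frame of vise between -0.002 and 0.003 m and y of owl in the frame of vise between -0.012 and 0.01 m and z of owl in the frame of vise below 0.0135 m and angle between owl's own z axis and vertical below 0.06 rad and linear speed of owl below 0.01 m/s); the robot touches nothing.
It fails at once if the owl is squeezed against the leaf with more than 19 N (dented) (contact force between owl and leaf above 19 N).
It fails at once if the owl is rammed into the end stop with more than 15 N (contact force between owl and stop above 15 N).
It fails at once if another thing on the bench (rabbit, inro, stylus, calipers, bowl, mallet) is moved more than 30 mm (distance of any of rabbit, inro, stylus, calipers, bowl, mallet from where it was at the start of the episode above 0.03 m).
It also fails if it takes over 72 s, if anything falls off the work surface, if the arm or the gripper's body presses on something with over 40 N, if the wrist force passes 120 N, or if a joint passes its speed limit or range.

## Working session

There is one attempt and no reset: what is moved stays moved. The work goes in short steps, Python scripts to look and compute and a shell command to move; the robot and the scene stay as the last step left them, time stands still between calls to the robot, and variables do not carry over. Pictures are saved under pics/ and viewed, at most 10 in all, crops included, and the job is handed in when it is done.

```bash
ls; mkdir -p pics; cat > h.py <<'E'
import numpy as np, cv2
from workcell import manip, capture
def K(c): return np.array([[c['fx'],0,c['cx']],[0,c['fy'],c['cy']],[0,0,1.]]), np.array(c['dist'],float)
def pose(c, o=None):
    """camera centre, R cam->world"""
    if 'R' in c:
        R=np.array(c['R']); return -R.T@np.array(c['t']), R.T
    T=np.array(c['tool_from_camera']); Rw=np.array(o['tcp_rot'])
    return Rw@T[:3,3]+np.array(o['position']), Rw@T[:3,:3]
def ray(c,px,o=None):
    k,d=K(c); p=cv2.undistortPoints(np.array(px,float).reshape(-1,1,2),k,d)[:,0]
    C,R=pose(c,o); v=np.c_[p,np.ones(len(p))]@R.T
    return C,v
def plane(c,px,z,o=None):
    C,v=ray(c,px,o); return C+v*((z-C[2])/v[:,2])[:,None]
def proj(c,X,o=None):
    k,d=K(c); C,R=pose(c,o); X=np.array(X,float).reshape(-1,3)
    r,_=cv2.Rodrigues(R.T); return cv2.projectPoints(X,r,-R.T@C,k,d)[0][:,0]
def save(c,n): cv2.imwrite('pics/'+n+'.png',c['color'][:,:,::-1])
E
python3 - <<'E'
from h import *
import pickle
o=manip.observe(); print(o['position'],o['tcp_rot'],o['t'])
d={n:capture(n) for n in ('scene','side','wrist')}
pickle.dump((o,d),open('c0.pkl','wb'))
for n in d:
    c=d[n]; save(c,n); print(n,pose(c,o)[0],pose(c,o)[1][:,2])
a=np.hstack([cv2.resize(d[n]['color'],(800,600)) for n in ('scene',)])
cv2.imwrite('pics/s.png',a[:,:,::-1])
cv2.imwrite('pics/s2.png',cv2.resize(d['side']['color'],(800,600))[:,:,::-1])
E
```

```text
drive.py
pics
workcell.py
[0.2391284  0.57690689 0.23695039] [[-9.23804920e-01  3.82863258e-01 -4.42966940e-04]
 [ 3.82863475e-01  9.23803685e-01 -1.52015365e-03]
 [-1.72796486e-04 -1.57392128e-03 -9.99998746e-01]] 0.0
scene [ 1.09465068 -0.1348785   1.00235653] [-0.50600609  0.0867811  -0.85815318]
side [0.4648199  0.76426389 0.72646457] [ 0.069272   -0.77842817 -0.62389981]
wrist [0.16072139 0.60935182 0.38447402] [ 0.28612389 -0.11961927 -0.95069677]
```

View pics/s.png

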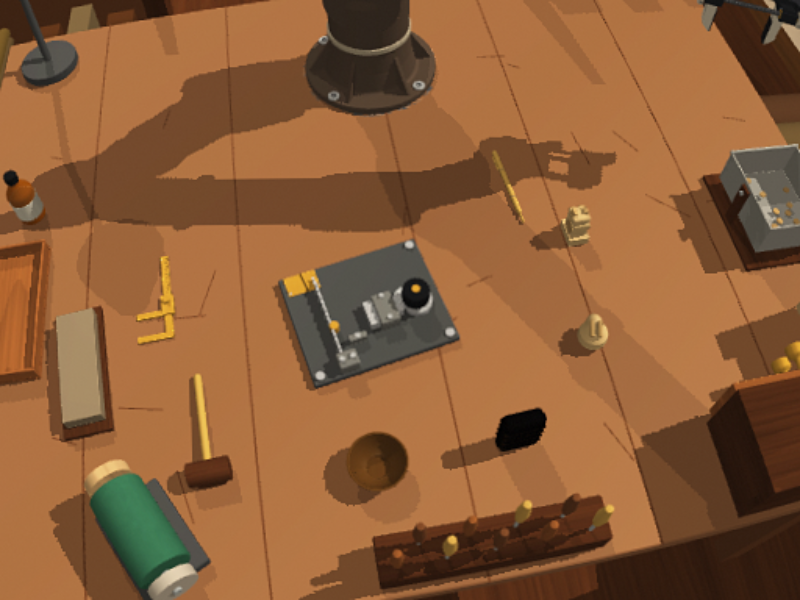

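View pics/s2.png

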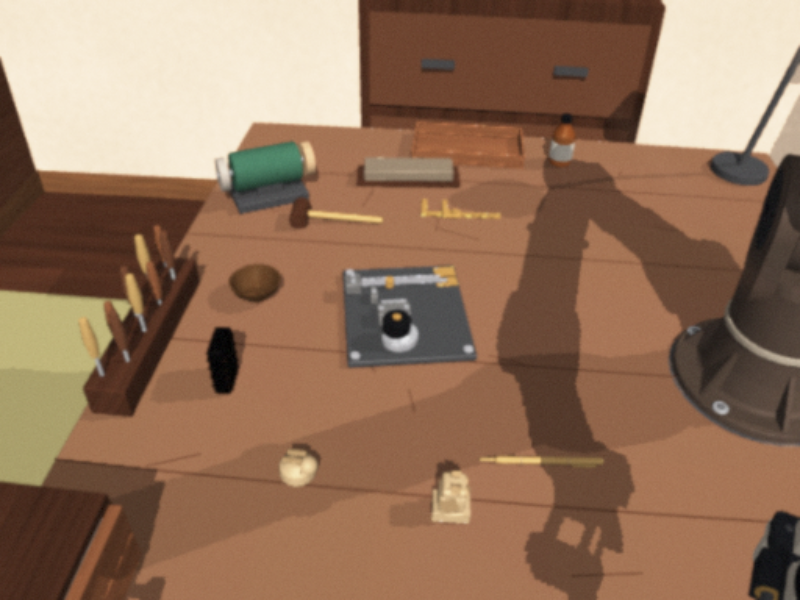

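Scene (800x600 px): owl at (577,226), vice plate around (370,315) with knob (415,290), scale (300,283), leaf root (347,357). Side: owl (452,500), knob (397,320), leaf along the top of the plate.

```bash
python3 - <<'E'
from h import *
import pickle
o,d=pickle.load(open('c0.pkl','rb'))
def tri(p1,p2):
    C1,v1=ray(d['scene'],p1);C2,v2=ray(d['side'],p2);v1=v1[0];v2=v2[0]
    s=np.linalg.lstsq(np.c_[v1,-v2],C2-C1,rcond=None)[0]
    a=C1+s[0]*v1;b=C2+s[1]*v2; return (a+b)/2,np.linalg.norm(a-b)
# plate: gray (low saturation) mask
for n,bx in (('scene',(170,145,300,255)),('side',(210,160,310,240))):
    c=d[n]; im=c['color']; hsv=cv2.cvtColor(im,cv2.COLOR_RGB2HSV)
    m=((hsv[...,1]<90)&(hsv[...,2]>20)).astype(np.uint8); k=np.zeros_like(m); k[bx[1]:bx[3],bx[0]:bx[2]]=1; m*=k
    m=cv2.morphologyEx(m,cv2.MORPH_CLOSE,np.ones((5,5)))
    cn=max(cv2.findContours(m,0,1)[0],key=cv2.contourArea)
    P=plane(c,cv2.convexHull(cn)[:,0],0.012)[:,:2]
    r=cv2.minAreaRect((P*1000).astype(np.float32)); print(n,r); print(cv2.boxPoints(r).round(0).tolist())
    # orange dots in box
    g=((hsv[...,1]>150)&(hsv[...,0]<28)&(hsv[...,0]>14)&(hsv[...,2]>150)).astype(np.uint8)*k
    nn,_,st,ce=cv2.connectedComponentsWithStats(g)
    print([(ce[i].round(1).tolist(),st[i][4]) for i in range(1,nn)])
    # light wood objects
    q=((hsv[...,0]>17)&(hsv[...,0]<32)&(hsv[...,1]>40)&(hsv[...,1]<170)&(hsv[...,2]>110)).astype(np.uint8)
    nn,_,st,ce=cv2.connectedComponentsWithStats(q)
    print([(ce[i].round(1).tolist(),st[i].tolist()) for i in range(1,nn) if st[i][4]>60])
s=1.5625
f=lambda x,y:(x/s,y/s)
print(tri(f(415,288),f(397,317)))
# owl foot centre rough
for n,p in (('scene',f(577,240)),('side',f(451,515))): print(plane(d[n],[p],0.008))
for n,p in (('scene',f(577,215)),('side',f(455,482))): print(plane(d[n],[p],0.05))
E
```

```text
scene ((531.8556518554688, -84.56402587890625), (190.60227966308594, 223.07208251953125), 11.032174110412598)
[[417.0, 7.0], [460.0, -212.0], [647.0, -176.0], [604.0, 43.0]]
[([191.4, 180.3], np.int32(215)), ([204.0, 183.0], np.int32(1)), ([265.7, 184.2], np.int32(20)), ([213.6, 207.6], np.int32(26))]
[([50.7, 11.6], [43, 3, 16, 18, 152]), ([453.0, 9.4], [450, 3, 9, 16, 84]), ([494.5, 18.7], [489, 10, 12, 18, 82]), ([249.8, 27.9], [228, 17, 35, 17, 85]), ([18.0, 134.9], [9, 128, 17, 13, 132]), ([369.4, 143.9], [360, 132, 18, 25, 263]), ([51.6, 232.5], [36, 198, 31, 72, 1145]), ([379.4, 212.9], [371, 201, 18, 23, 273]), ([129.4, 266.3], [124, 239, 11, 55, 209]), ([68.9, 299.8], [59, 295, 23, 13, 138]), ([110.4, 371.2], [95, 361, 32, 23, 352])]
side ((527.8475341796875, -81.13101196289062), (189.27513122558594, 235.03575134277344), 10.968853950500488)
[[413.0, 16.0], [457.0, -215.0], [643.0, -178.0], [598.0, 52.0]]
[([284.0, 175.0], np.int32(1)), ([286.5, 175.0], np.int32(2)), ([289.0, 176.0], np.int32(1)), ([249.0, 181.0], np.int32(1)), ([253.4, 202.1], np.int32(10))]
[([281.7, 135.5], [269, 129, 26, 10, 105]), ([220.1, 138.2], [197, 135, 48, 7, 166]), ([90.3, 160.6], [86, 151, 9, 23, 106]), ([285.2, 176.2], [277, 170, 16, 14, 103]), ([30.2, 238.5], [0, 175, 91, 136, 6904]), ([190.5, 301.0], [180, 291, 23, 20, 274]), ([335.3, 293.9], [308, 292, 55, 5, 160]), ([374.2, 295.2], [364, 293, 22, 6, 73]), ([289.7, 319.5], [277, 303, 23, 31, 381])]
(array([ 0.53403757, -0.012306  ,  0.05695303]), np.float64(0.0012015545092244975))
[[0.46093747 0.26732237 0.008     ]]
[[0.44075005 0.27896455 0.008     ]]
[[0.44153648 0.2645776  0.05      ]]
[[0.43935536 0.26255705 0.05      ]]
```

The rows are not in the units I measure in: shifts go in shares of 50 mm and turns go in shares of 2 rad. I convert before sending: -0.038 m is -0.76, -0.027 m is -0.54.

```bash
echo '[[-0.76, -0.54, 0, 0, 0, 0], [-0.76, -0.54, 0, 0, 0, 0], [-0.76, -0.54, 0, 0, 0, 0], [-0.76, -0.54, 0, 0, 0, 0], [-0.76, -0.54, 0, 0, 0, 0], [-0.76, -0.54, 0, 0, 0, 0], [-0.76, -0.54, 0, 0, 0, 0], [-0.76, -0.54, 0, 0, 0, 0]]' | python3 drive.py
echo '[[0, 0, 0, 0, 0, 0], [0, 0, 0, 0, 0, 0]]' | python3 drive.py
python3 - <<'E'
from h import *
import pickle
o=manip.observe(); c=capture('wrist'); pickle.dump((o,c),open('c1.pkl','wb'))
print(o['position'],o['joints'],c['fx'],proj(c,[[.44,.263,.05],[.534,-.012,.057],[.557,-.111,.012]],o))
cv2.imwrite('pics/w1.png',cv2.resize(c['color'],(800,600))[:,:,::-1])
E
```

```text
t: 0.95
position: [0.438, 0.2597, 0.2378]
tcp_rot: [[-0.924, 0.383, 0.0], [0.383, 0.924, 0.0], [0.0, 0.0, -1.0]]
force: [1.2, 0.9, 0.2]
opening: 0.0918
finger_force: 0.0
t: 1.15
position: [0.4378, 0.2605, 0.2376]
tcp_rot: [[-0.923, 0.386, -0.0], [0.386, 0.923, -0.0], [0.0, -0.0, -1.0]]
force: [-0.6, 0.3, -0.2]
opening: 0.0918
finger_force: 0.0
[0.43778571 0.26050248 0.23764947] [-0.76633124  0.24504394  0.15387476  1.86000023 -0.04327966  1.03992289
  0.57989163] 331.9651352629971 [[257.38524472 168.04302875]
 [ 77.55640248 324.06947629]
 [ 42.86682443 336.02252626]]
```

View pics/w1.png

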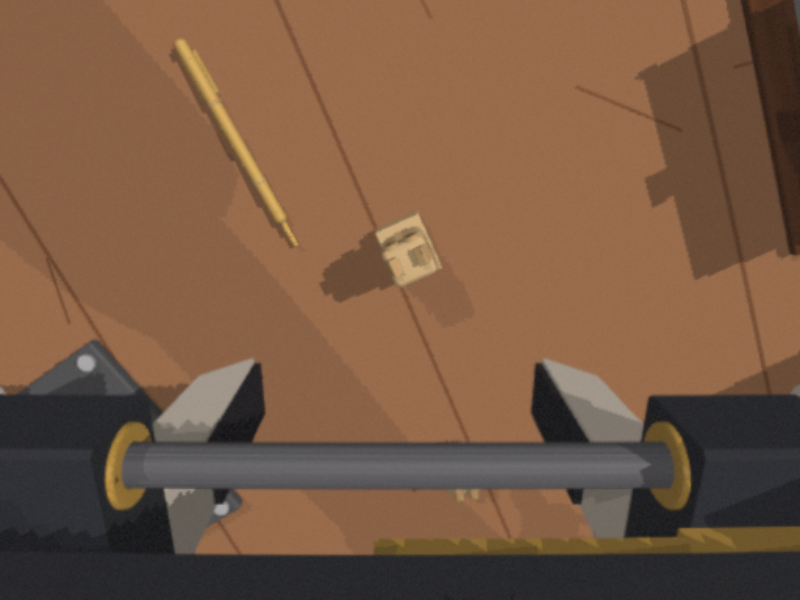

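The owl is at about (408,250) of the 800-px wrist picture, foot corners (375,233),(418,213),(441,268),(402,287); the stylus is up-left of it, and the fingers are clear.

```bash
cat > owl.py <<'E'
from h import *
import pickle,sys
o,c=pickle.load(open(sys.argv[1],'rb')); x0,y0,x1,y1=map(int,sys.argv[2:6])
im=c['color']; big=cv2.resize(im[y0:y1,x0:x1],None,fx=6,fy=6,interpolation=cv2.INTER_CUBIC)
h=cv2.cvtColor(big,cv2.COLOR_RGB2HSV); m=((h[...,0]>15)&(h[...,2]>150)).astype(np.uint8)
m=cv2.morphologyEx(m,cv2.MORPH_OPEN,np.ones((7,7)))
cn=max(cv2.findContours(m,0,1)[0],key=cv2.contourArea)
cv2.drawContours(big,[cn],-1,(255,0,0),1); cv2.imwrite('pics/%s_crop.png'%sys.argv[1][:2],big[:,:,::-1]); print(big.shape)
p=(cv2.convexHull(cn)[:,0]+.5)/6-.5+[x0,y0]
for z in (.008,.016):
    r=cv2.minAreaRect((plane(c,p,z,o)[:,:2]*1000).astype(np.float32)); print(z,r,cv2.boxPoints(r).round(1).tolist())
E
python3 owl.py c1.pkl 220 115 310 200
```

```text
(510, 540, 3)
0.008 ((443.0571594238281, 266.77069091796875), (46.72607421875, 36.45401382446289), 1.8772485256195068) [[419.1000061035156, 284.20001220703125], [420.29998779296875, 247.8000030517578], [467.0, 249.3000030517578], [465.79998779296875, 285.79998779296875]]
0.016 ((441.2838439941406, 267.3260192871094), (45.73508071899414, 35.68087387084961), 1.8772780895233154) [[417.79998779296875, 284.3999938964844], [419.0, 248.6999969482422], [464.70001220703125, 250.1999969482422], [463.6000061035156, 285.8999938964844]]
```

View pics/c1_crop.png

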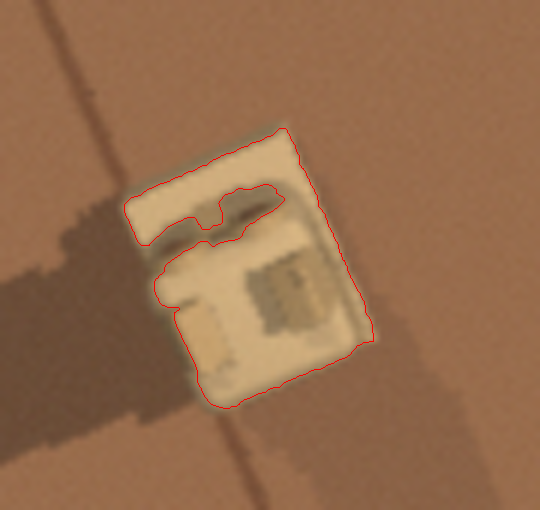

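Foot is 45.7 x 35.7 mm at z=16 mm (given 44 x 34, plus its visible side face); centre (0.442, 0.267), yaw 1.9°. Going down on it.

In the tool's units: 0.03 m is 0.6, 0.0076 m is 0.152, -0.143 rad / 2 = -0.0715.

```bash
echo '[[-0.028, 0.152, 0.4, 0, 0, 0], [0, 0, 0.6, 0, 0, -0.0715], [0, 0, 0.6, 0, 0, -0.0715], [0, 0, 0.6, 0, 0, -0.0715], [0, 0, 0.6, 0, 0, 0], [0, 0, 0.6, 0, 0, 0], [0, 0, 0.3, 0, 0, 0], [0, 0, 0, 0, 0, 0]]' | python3 drive.py

```

```text
t: 2.0
position: [0.4392, 0.2688, 0.0506]
tcp_rot: [[-0.999, -0.039, -0.004], [-0.039, 0.999, -0.002], [0.004, -0.002, -1.0]]
force: [0.1, 0.1, -0.5]
opening: 0.0917
finger_force: 0.0
```

In the tool's units: 0.006 m is 0.12, -0.0025 m is -0.05.

```bash
echo '[[-0.05, -0.03, 0.12, 0, 0, 0], [0, 0, 0.12, 0, 0, 0], [0, 0, 0, 0, 0, 0], [0, 0, 0, 0, 0, 0]]' | python3 drive.py
echo '[[0, 0, 0, 0, 0, 0], [0, 0, 0, 0, 0, 0], [0, 0, 0, 0, 0, 0], [0, 0, 0, 0, 0, 0], [0, 0, 0, 0, 0, 0], [0, 0, 0, 0, 0, 0]]' | python3 drive.py 0.02
echo '[[0, 0, 0, 0, 0, 0], [0, 0, 0, 0, 0, 0], [0, 0, 0, 0, 0, 0]]' | python3 drive.py
```

```text
t: 2.4
position: [0.4443, 0.2668, 0.0411]
tcp_rot: [[-0.999, -0.036, 0.0], [-0.036, 0.999, 0.0], [-0.001, 0.0, -1.0]]
force: [-0.2, 0.1, -0.3]
opening: 0.0915
finger_force: 0.0
t: 3.0
position: [0.4442, 0.2666, 0.0407]
tcp_rot: [[-0.999, -0.036, 0.0], [-0.036, 0.999, 0.0], [-0.0, 0.0, -1.0]]
force: [0.1, 0.1, -1.0]
opening: 0.0488
finger_force: 0.0
t: 3.3
position: [0.4442, 0.2666, 0.0407]
tcp_rot: [[-0.999, -0.036, -0.0], [-0.036, 0.999, 0.0], [0.0, 0.0, -1.0]]
force: [0.0, -1.0, -0.4]
opening: 0.0297
finger_force: 30.0
```

In the tool's units: -0.05 m is -1, -0.04 m is -0.8.

```bash
echo '[[0, 0, -0.4, 0, 0, 0], [0, 0, -0.8, 0, 0, 0], [0, 0, -1, 0, 0, 0], [0, 0, -1, 0, 0, 0]]' | python3 drive.py
echo '[[-0.208, -0.9, 0, 0, 0, 0], [-0.208, -0.9, 0, 0, 0, 0], [-0.208, -0.9, 0, 0, 0, 0], [-0.208, -0.9, 0, 0, 0, 0], [-0.208, -0.9, 0, 0, 0, 0], [-0.208, -0.9, 0, 0, 0, 0], [-0.208, -0.9, 0, 0, 0, 0], [-0.208, -0.9, 0, 0, 0, 0]]' | python3 drive.py
echo '[[0, 0, 0, 0, 0, -0.04], [0, 0, 0, 0, 0, -0.038], [0, 0, 0, 0, 0, 0], [0, 0, 0, 0, 0, 0]]' | python3 drive.py
python3 - <<'E'
from h import *
import pickle
o=manip.observe(); c=capture('wrist'); pickle.dump((o,c),open('c2.pkl','wb'))
print(o['position'],o['joints'])
cv2.imwrite('pics/w2.png',cv2.resize(c['color'],(800,600),interpolation=cv2.INTER_CUBIC)[:,:,::-1])
E
```

```text
t: 3.7
position: [0.4436, 0.2661, 0.2022]
tcp_rot: [[-0.999, -0.036, -0.001], [-0.036, 0.999, -0.001], [0.001, -0.001, -1.0]]
force: [1.8, 1.2, -1.1]
opening: 0.0299
finger_force: 30.0
t: 4.5
position: [0.5404, -0.092, 0.2008]
tcp_rot: [[-0.999, -0.036, 0.0], [-0.036, 0.999, 0.0], [-0.0, 0.0, -1.0]]
force: [0.9, 0.9, -0.1]
opening: 0.0303
finger_force: 30.0
t: 4.9
position: [0.5402, -0.09, 0.2006]
tcp_rot: [[-0.982, -0.189, -0.0], [-0.189, 0.982, 0.0], [0.0, 0.0, -1.0]]
force: [-0.1, -0.1, 0.3]
opening: 0.0296
finger_force: 30.0
[ 0.5401647  -0.09004091  0.20063943] [-0.07715594  0.34421509  0.19062033  1.82388025 -0.07724994  0.98087805
  1.90654102]
```

View pics/w2.png

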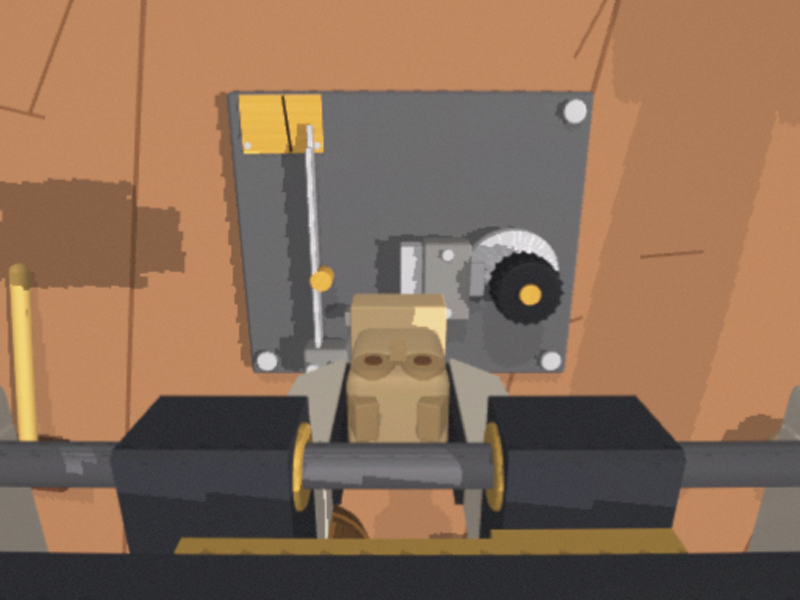

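The wrist picture shows the plate with corners (229,92),(592,92),(564,372),(252,372), knob centre (530,294), scale line near (287,125), nose (321,280); the owl is in the fingers, face to the robot.

```bash
python3 - <<'E'
from h import *
import pickle
o,c=pickle.load(open('c2.pkl','rb')); s=1.5625
px=np.array([(229,92),(592,92),(564,372),(252,372)])/s
# refine plate corners by mask: gray low-sat
hsv=cv2.cvtColor(c['color'],cv2.COLOR_RGB2HSV); m=((hsv[...,1]<60)).astype(np.uint8); m[:52]=0; m[240:]=0; m[:,:140]=0; m[:,390:]=0
P=plane(c,px,.012,o)[:,:2]
V=np.array([(-115,-82),(-115,143),(75,143),(75,-82)])/1000
def fit(V,P):
    a=V-V.mean(0);b=P-P.mean(0); th=np.arctan2((a[:,0]*b[:,1]-a[:,1]*b[:,0]).sum(),(a*b).sum())
    R=np.array([[np.cos(th),-np.sin(th)],[np.sin(th),np.cos(th)]]); t=P.mean(0)-R@V.mean(0); return th,R,t,(P-V@R.T-t)*1000
th,R,t,e=fit(V,P); print(np.degrees(th),t,e.round(1))
for n,p,z in (('knob',(530,294),.057),('tip',(309,127),.034),('nose',(320,279),.0305),('line top',(283,97),.012),('line bot',(291,151),.012),('scale TL',(240,96),.014),('scale BR',(323,152),.014),('jawface tl',(402,242),.0285),('jawface bl',(402,293),.0285),('footL',(352,295),.165),('footR',(445,293),.165)):
    w=plane(c,[np.array(p)/s],z,o)[0][:2]; print(n,w.round(4),((w-t)@R*1000).round(1))
print('tcp',((o['position'][:2]-t)@R*1000).round(1))
E
```

```text
10.853276769088998 [ 0.55256048 -0.11052098] [[ 0.8  2.5]
 [ 1.3 -1.9]
 [-1.  -0.8]
 [-1.1  0.2]]
knob [ 0.5341 -0.0112] [  0.5 101. ]
tip [ 0.4663 -0.156 ] [-93.3 -28.5]
nose [ 0.5567 -0.1369] [ -0.9 -26.7]
line top [ 0.4526 -0.1775] [-110.8  -47. ]
line bot [ 0.4833 -0.1686] [-79. -44.]
scale TL [ 0.4569 -0.2028] [-111.3  -72.6]
scale BR [ 0.48   -0.1486] [-78.4 -23.7]
jawface tl [ 0.5237 -0.0901] [-24.5  25.5]
jawface bl [ 0.5567 -0.0836] [ 9.1 25.7]
footL [ 0.5183 -0.1113] [-33.8   5.7]
footR [ 0.511  -0.0775] [-34.6  40.2]
tcp [-8.3 22.4]
```

In the tool's units: 0.03 m is 0.6, -0.0012 m is -0.024.

```bash
echo '[[-0.024, -0.214, 0.2, 0, 0, 0], [-0.022, -0.214, 0.6, 0, 0, 0], [0, 0, 0.6, 0, 0, 0], [0, 0, 0.6, 0, 0, 0], [0, 0, 0.4, 0, 0, 0], [0, 0, 0, 0, 0, 0], [0, 0, 0, 0, 0, 0]]' | python3 drive.py
python3 - <<'E'
from h import *
o=manip.observe(); t=np.array([.5527,-.1105]); a=np.radians(10.85); R=np.array([[np.cos(a),-np.sin(a)],[np.sin(a),np.cos(a)]])
print(((o['position'][:2]-t)@R*1000).round(1),o['position'][2],o['force'])
c=capture('side'); s2=capture('scene')
A=cv2.resize(c['color'][150:250,200:320],(480,400),interpolation=cv2.INTER_CUBIC); B=cv2.resize(s2['color'][150:250,165:245],(320,400),interpolation=cv2.INTER_CUBIC)
cv2.imwrite('pics/w3.png',np.hstack([A,B])[:,:,::-1])
E
```

```text
t: 5.65
position: [0.5466, -0.1112, 0.0806]
tcp_rot: [[-0.982, -0.19, -0.001], [-0.19, 0.982, -0.0], [0.001, -0.0, -1.0]]
force: [0.4, -0.7, 0.4]
opening: 0.0295
finger_force: 30.0
[-6.1  0.4] 0.0805897243390274 [ 0.36233423 -0.71309056  0.40624472]
```

View pics/w3.png

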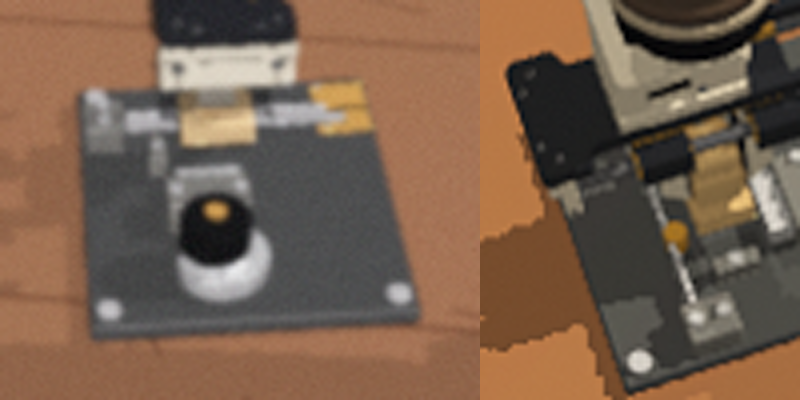

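The pictures show the foot hanging between the nose (675,235) and the jaw (765,190), stop ahead at (735,260); alignment looks right. Lowering.

```bash
echo '[[0, -0.008, 0.1, 0, 0, 0], [0, 0, 0.1, 0, 0, 0], [0, 0, 0.1, 0, 0, 0], [0, 0, 0.08, 0, 0, 0]]' | python3 drive.py; echo '[[0, 0, 0.06, 0, 0, 0], [0, 0, 0.04, 0, 0, 0], [0, 0, 0.03, 0, 0, 0], [0, 0, 0, 0, 0, 0], [0, 0, 0, 0, 0, 0]]' | python3 drive.py
```

```text
t: 6.15
position: [0.5466, -0.1111, 0.0613]
tcp_rot: [[-0.982, -0.191, -0.0], [-0.191, 0.982, 0.0], [0.0, 0.0, -1.0]]
force: [0.3, 0.0, -0.7]
opening: 0.0301
finger_force: 30.0
t: 6.65
position: [0.5468, -0.1112, 0.0553]
tcp_rot: [[-0.982, -0.191, 0.0], [-0.191, 0.982, 0.0], [-0.0, -0.0, -1.0]]
force: [0.3, -0.9, -0.3]
opening: 0.0299
finger_force: 30.0
```

In the tool's units: 0.001 m is 0.02, 0.0005 m is 0.01.

```bash
echo '[[0, 0.01, 0.02, 0, 0, 0], [0, 0, 0, 0, 0, 0], [0, 0, 0, 0, 0, 0]]' | python3 drive.py; echo '[[0, 0, 0.02, 0, 0, 0], [0, 0, 0, 0, 0, 0], [0, 0, 0, 0, 0, 0]]' | python3 drive.py;echo '[[0, 0, 0.01, 0, 0, 0], [0, 0, 0, 0, 0, 0], [0, 0, 0, 0, 0, 0]]' | python3 drive.py
```

```text
t: 6.95
position: [0.5466, -0.1106, 0.0543]
tcp_rot: [[-0.982, -0.191, 0.0], [-0.191, 0.982, 0.0], [-0.0, 0.0, -1.0]]
force: [0.8, -0.0, -0.1]
opening: 0.0295
finger_force: 30.0
t: 7.25
position: [0.5466, -0.1107, 0.0532]
tcp_rot: [[-0.982, -0.191, -0.0], [-0.191, 0.982, 0.0], [0.0, 0.0, -1.0]]
force: [0.5, 0.3, 0.3]
opening: 0.0299
finger_force: 30.0
t: 7.55
position: [0.5467, -0.1107, 0.0527]
tcp_rot: [[-0.982, -0.191, 0.0], [-0.191, 0.982, 0.0], [-0.0, 0.0, -1.0]]
force: [-0.6, 0.2, 0.1]
opening: 0.0297
finger_force: 30.0
```

In the tool's units: -0.001 m is -0.02, 0.0003 m is 0.006.

```bash
echo '[[-0.02, 0, 0.006, 0, 0, 0], [-0.02, 0, 0, 0, 0, 0], [-0.02, 0, 0, 0, 0, 0], [-0.02, 0, 0, 0, 0, 0], [0, 0, 0, 0, 0, 0], [0, 0, 0, 0, 0, 0]]' | python3 drive.py; echo '[[-0.01, 0, 0, 0, 0, 0], [-0.01, 0, 0, 0, 0, 0], [0, 0, 0, 0, 0, 0], [0, 0, 0, 0, 0, 0]]' | python3 drive.py; echo '[[-0.01, 0, 0, 0, 0, 0], [0, 0, 0, 0, 0, 0], [0, 0, 0, 0, 0, 0]]' | python3 drive.py
```

```text
t: 8.15
position: [0.5501, -0.1101, 0.0527]
tcp_rot: [[-0.982, -0.191, -0.001], [-0.191, 0.982, -0.0], [0.001, 0.0, -1.0]]
force: [-2.8, 0.5, 5.5]
opening: 0.0295
finger_force: 30.0
t: 8.55
position: [0.551, -0.1099, 0.0527]
tcp_rot: [[-0.982, -0.191, -0.001], [-0.191, 0.982, 0.0], [0.001, 0.0, -1.0]]
force: [-3.3, -0.5, 6.3]
opening: 0.0299
finger_force: 30.0
t: 8.85
position: [0.5514, -0.1099, 0.0527]
tcp_rot: [[-0.982, -0.191, -0.001], [-0.191, 0.982, -0.0], [0.001, 0.0, -1.0]]
force: [-3.8, -1.0, 5.9]
opening: 0.0297
finger_force: 30.0
```

On the bed; about 3 N of the x force is bed friction. I'll ease the downward force before going on.

In the tool's units: -0.0003 m is -0.006.

```bash
echo '[[0, 0, -0.006, 0, 0, 0], [0, 0, 0, 0, 0, 0], [0, 0, 0, 0, 0, 0]]' | python3 drive.py; echo '[[-0.01, 0, 0, 0, 0, 0], [-0.01, 0, 0, 0, 0, 0], [0, 0, 0, 0, 0, 0], [0, 0, 0, 0, 0, 0]]' | python3 drive.py; echo '[[-0.01, 0, 0, 0, 0, 0], [0, 0, 0, 0, 0, 0], [0, 0, 0, 0, 0, 0]]' | python3 drive.py; echo '[[-0.01, 0, 0, 0, 0, 0], [0, 0, 0, 0, 0, 0], [0, 0, 0, 0, 0, 0]]' | python3 drive.py
```

```text
t: 9.15
position: [0.5522, -0.1096, 0.0527]
tcp_rot: [[-0.982, -0.191, 0.0], [-0.191, 0.982, 0.0], [-0.0, -0.0, -1.0]]
force: [-0.3, 0.3, 0.3]
opening: 0.0295
finger_force: 30.0
t: 9.55
position: [0.553, -0.1094, 0.0527]
tcp_rot: [[-0.982, -0.191, -0.0], [-0.191, 0.982, 0.0], [0.0, 0.0, -1.0]]
force: [0.0, -0.6, 1.8]
opening: 0.0294
finger_force: 30.0
t: 9.85
position: [0.5536, -0.1093, 0.0527]
tcp_rot: [[-0.982, -0.191, 0.0], [-0.191, 0.982, 0.0], [-0.0, 0.0, -1.0]]
force: [-0.1, -0.2, 1.2]
opening: 0.0299
finger_force: 30.0
t: 10.15
position: [0.5541, -0.1092, 0.0527]
tcp_rot: [[-0.982, -0.191, 0.0], [-0.191, 0.982, 0.0], [-0.0, 0.0, -1.0]]
force: [-0.5, -0.2, 1.4]
opening: 0.03
finger_force: 30.0
```

In the tool's units: -0.0005 m is -0.01.

```bash
for i in 1; do echo '[[-0.01, 0, 0, 0, 0, 0], [0, 0, 0, 0, 0, 0], [0, 0, 0, 0, 0, 0]]' | python3 drive.py; done; echo '[[-0.008, 0, 0, 0, 0, 0], [0, 0, 0, 0, 0, 0], [0, 0, 0, 0, 0, 0]]' | python3 drive.py; echo '[[-0.008, 0, 0, 0, 0, 0], [0, 0, 0, 0, 0, 0], [0, 0, 0, 0, 0, 0]]' | python3 drive.py
```

```text
t: 10.45
position: [0.5546, -0.1091, 0.0527]
tcp_rot: [[-0.982, -0.191, 0.0], [-0.191, 0.982, 0.0], [-0.0, -0.0, -1.0]]
force: [-0.8, -0.7, 1.5]
opening: 0.0302
finger_force: 30.0
t: 10.75
position: [0.5549, -0.109, 0.0527]
tcp_rot: [[-0.982, -0.191, 0.0], [-0.191, 0.982, 0.0], [-0.0, 0.0, -1.0]]
force: [0.1, -0.6, 1.6]
opening: 0.0296
finger_force: 30.0
t: 11.05
position: [0.5553, -0.109, 0.0527]
tcp_rot: [[-0.982, -0.191, 0.0], [-0.191, 0.982, 0.0], [-0.0, -0.0, -1.0]]
force: [-0.8, 0.1, 0.4]
opening: 0.0299
finger_force: 30.0
```

In the tool's units: -0.0004 m is -0.008.

```bash
echo '[[-0.008, 0, 0, 0, 0, 0], [0, 0, 0, 0, 0, 0], [0, 0, 0, 0, 0, 0]]' | python3 drive.py; echo '[[-0.008, 0, 0, 0, 0, 0], [0, 0, 0, 0, 0, 0], [0, 0, 0, 0, 0, 0]]' | python3 drive.py; echo '[[-0.008, 0, 0, 0, 0, 0], [0, 0, 0, 0, 0, 0], [0, 0, 0, 0, 0, 0]]' | python3 drive.py
```

```text
t: 11.35
position: [0.5555, -0.1089, 0.0527]
tcp_rot: [[-0.982, -0.191, -0.0], [-0.191, 0.982, 0.0], [0.0, 0.0, -1.0]]
force: [-1.8, -0.2, 2.7]
opening: 0.0296
finger_force: 30.0
t: 11.65
position: [0.5556, -0.1089, 0.0527]
tcp_rot: [[-0.982, -0.191, -0.001], [-0.191, 0.982, 0.0], [0.001, 0.0, -1.0]]
force: [-4.1, -1.7, 4.6]
opening: 0.0301
finger_force: 30.0
t: 11.95
position: [0.5555, -0.1089, 0.0527]
tcp_rot: [[-0.982, -0.191, -0.002], [-0.191, 0.982, 0.0], [0.001, 0.0, -1.0]]
force: [-5.7, 1.0, 6.5]
opening: 0.03
finger_force: 30.0
```

Contact with the stop: the arm stalled while force rose to about 5 N. Releasing and lifting.

In the tool's units: -0.04 m is -0.8, -0.03 m is -0.6.

```bash
echo '[[0, 0, 0, 0, 0, 0], [0, 0, 0, 0, 0, 0], [0, 0, 0, 0, 0, 0], [0, 0, 0, 0, 0, 0], [0, 0, 0, 0, 0, 0]]' | python3 drive.py 0.06; echo '[[0, 0, -0.2, 0, 0, 0], [0, 0, -0.6, 0, 0, 0], [0, 0, -0.8, 0, 0, 0], [0, 0, -0.8, 0, 0, 0], [0.4, 0.4, -0.6, 0, 0, 0], [0.4, 0.4, 0, 0, 0, 0], [0, 0, 0, 0, 0, 0]]' | python3 drive.py
python3 - <<'E'
from h import *
import pickle
o=manip.observe(); c=capture('wrist'); pickle.dump((o,c),open('c3.pkl','wb'))
print(o['position'],o['joints'])
cv2.imwrite('pics/w4.png',cv2.resize(c['color'],(800,600),interpolation=cv2.INTER_CUBIC)[:,:,::-1])
E
```

```text
t: 12.45
position: [0.5566, -0.1087, 0.0527]
tcp_rot: [[-0.982, -0.191, 0.0], [-0.191, 0.982, 0.0], [-0.0, -0.0, -1.0]]
force: [-1.0, 1.2, -0.2]
opening: 0.0595
finger_force: 0.0
t: 13.15
position: [0.5076, -0.0752, 0.2044]
tcp_rot: [[-0.981, -0.193, 0.001], [-0.193, 0.981, 0.001], [-0.001, 0.001, -1.0]]
force: [0.8, -0.6, 0.4]
opening: 0.0602
finger_force: 0.0
[ 0.50758779 -0.07517247  0.20439052] [-0.10737817  0.2849261   0.19036934  1.89972541 -0.0667616   0.9620427
  1.87858882]
```

View pics/w4.png

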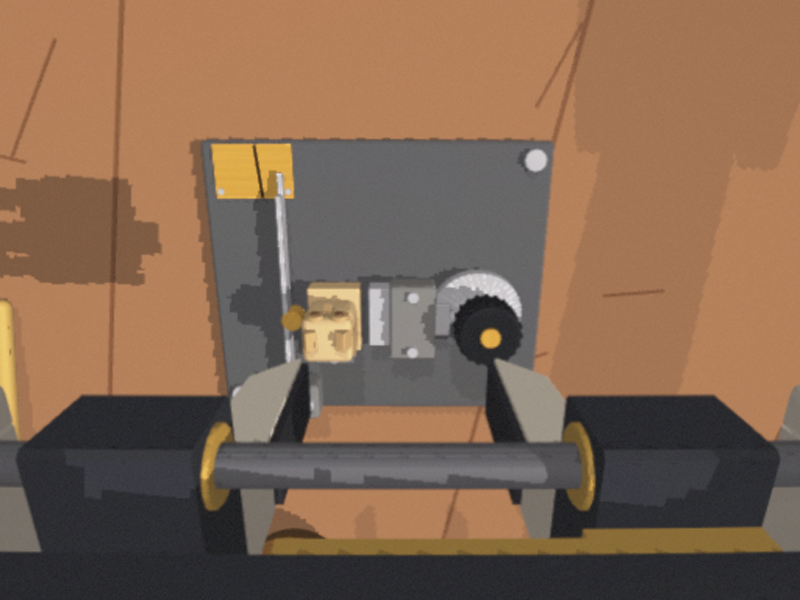

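The owl stands upright in the slot with its foot at (305-360, 285-360), just clear of the nose (293,318). The tip is at (280,175), the line near (258,170), the knob centre at (490,338).

```bash
cat > tip.py <<'E'
from h import *
t=np.array([.5527,-.1105]); a=np.radians(10.85); R=np.array([[np.cos(a),-np.sin(a)],[np.sin(a),np.cos(a)]])
def vw(x,y,z): return [*(t+R@[x,y]),z]
def strip(c,o=None):
    """resample scale area on plane z=.014 in vice axes, 0.25 mm/px: x -112..-78, y -75..-20"""
    xs=np.arange(-.112,-.078,.00025); ys=np.arange(-.075,-.015,.00025)
    X,Y=np.meshgrid(xs,ys,indexing='ij'); P=np.c_[X.ravel(),Y.ravel()]@R.T+t
    p=proj(c,np.c_[P,np.full(len(P),.014)],o).reshape(*X.shape,2).astype(np.float32)
    return cv2.remap(c['color'],p[...,0],p[...,1],cv2.INTER_CUBIC)
E
python3 - <<'E'
from tip import *
import pickle
for f in ('c2.pkl','c3.pkl'):
    o,c=pickle.load(open(f,'rb'))
    if f=='c3.pkl':
        w=plane(c,[np.array((490,338))/1.5625],.057,o)[0]; print('knob',w)
    s=strip(c,o); h=cv2.cvtColor(s,cv2.COLOR_RGB2HSV); S=h[...,1].astype(int);V=h[...,2]
    for x in (-108,-104,-100,-96,-92,-88,-84):
        i=int((x+112)*4); v=V[i-2:i+3].mean(0); sa=S[i-2:i+3].mean(0)
        lo=80; k=40+np.argmin(v[40:160]); g=np.where(sa[60:235]<110)[0]+60
        print(x,'line y',-75+k/4,v[k], 'grey y', (-75+g.min()/4,-75+g.max()/4,len(g)) if len(g) else None)
    cv2.imwrite('pics/%s_strip.png'%f[:2],cv2.resize(s,None,fx=3,fy=3)[:,:,::-1])
E
```

```text
-108 line y -46.75 85.2 grey y (np.float64(-23.5), np.float64(-16.5), 29)
-104 line y -46.5 83.2 grey y (np.float64(-23.5), np.float64(-16.5), 29)
-100 line y -46.0 79.8 grey y (np.float64(-23.75), np.float64(-16.5), 30)
-96 line y -45.75 74.4 grey y (np.float64(-23.5), np.float64(-16.5), 29)
-92 line y -45.25 73.8 grey y (np.float64(-34.25), np.float64(-16.5), 48)
-88 line y -45.0 80.2 grey y (np.float64(-34.0), np.float64(-16.5), 47)
-84 line y -44.5 78.0 grey y (np.float64(-34.0), np.float64(-16.5), 63)
knob [ 0.5345971  -0.01144045  0.057     ]
-108 line y -47.0 77.4 grey y (np.float64(-23.5), np.float64(-16.5), 29)
-104 line y -46.5 79.2 grey y (np.float64(-23.5), np.float64(-16.5), 29)
-100 line y -46.25 73.0 grey y (np.float64(-23.5), np.float64(-16.5), 29)
-96 line y -45.5 73.8 grey y (np.float64(-23.5), np.float64(-16.5), 29)
-92 line y -45.25 68.4 grey y (np.float64(-34.5), np.float64(-16.5), 48)
-88 line y -45.0 72.6 grey y (np.float64(-34.5), np.float64(-16.5), 48)
-84 line y -44.5 68.8 grey y (np.float64(-34.5), np.float64(-16.5), 65)
```

View pics/c3_strip.png

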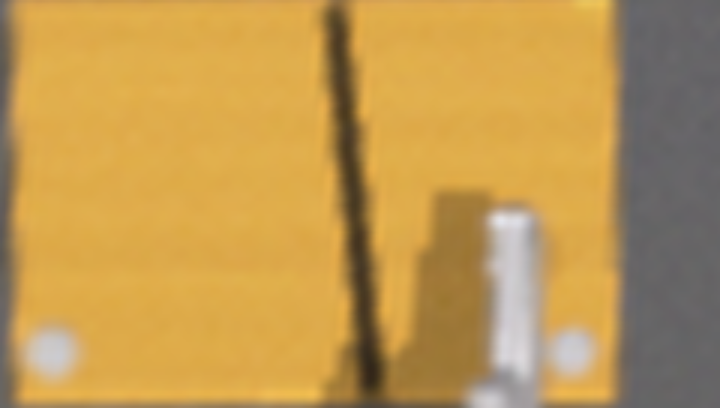

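```bash
python3 - <<'E'
from tip import *
import pickle
o,d=pickle.load(open('c0.pkl','rb')); ss=[strip(d['scene']),strip(d['side'])]
cv2.imwrite('pics/sc_strip.png',cv2.resize(np.vstack(ss),None,fx=2,fy=2)[:,:,::-1])
print([((pose(d[n])[0][:2]-t)@R*1000).round() for n in d if n!='wrist'])
E
```

```text
[array([ 528., -126.]), array([ 78., 876.])]
```

View pics/sc_strip.png

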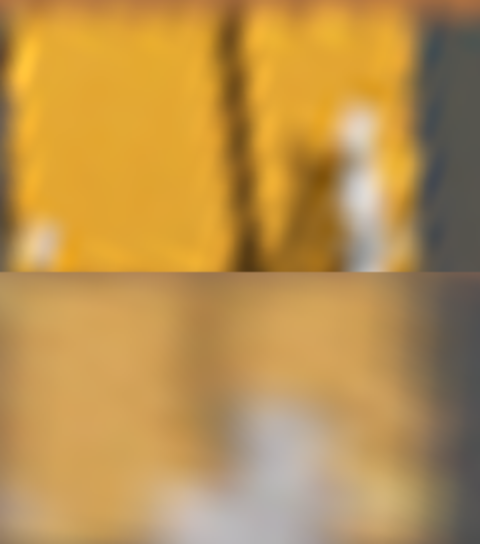

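The rows are not in the units I measure in: shifts go in shares of 50 mm and turns go in shares of 2 rad. I convert before sending: 0.03 m is 0.6, 0.0286 m is 0.572, -0.15 rad / 2 = -0.075.

```bash
echo '[[-0.32, 0.572, 0.6, 0, 0, 0], [-0.304, 0.572, 0.6, 0, 0, 0], [0, 0, 0, 0, 0, -0.075], [0, 0, 0, 0, 0, -0.075], [0, 0, 0, 0, 0, -0.075], [0, 0, 0, 0, 0, -0.075], [0, 0, 0, 0, 0, 0], [0, 0, 0, 0, 0, 0]]' | python3 drive.py 0.07
python3 - <<'E'
from tip import *
o=manip.observe(); k=np.array([.5343,-.0117,.052]); print(o['joints'][6],o['position'],np.array(o['tcp_rot']).T@(k-o['position']))
E
```

```text
t: 14.0
position: [0.5296, -0.0156, 0.1426]
tcp_rot: [[-0.706, -0.708, -0.0], [-0.708, 0.706, 0.0], [0.0, 0.0, -1.0]]
force: [-0.0, 0.1, -0.7]
opening: 0.0701
finger_force: 0.0
2.292846139512081 [ 0.52961734 -0.01556343  0.1425916 ] [-0.00604645 -0.00059711  0.09059126]
```

In the tool's units: 0.02 m is 0.4, -0.006 m is -0.12, -0.1 rad / 2 = -0.05.

```bash
echo '[[-0.12, -0.012, 0.4, 0, 0, 0], [0, 0, 0.4, 0, 0, -0.05], [0, 0, 0.4, 0, 0, 0], [0, 0, 0.3, 0, 0, 0], [0, 0, 0.2, 0, 0, 0], [0, 0, 0.1, 0, 0, 0], [0, 0, 0, 0, 0, 0], [0, 0, 0, 0, 0, 0]]' | python3 drive.py 0.07
python3 - <<'E'
from tip import *
o=manip.observe(); k=np.array([.5343,-.0117,.052]); print(o['joints'][6],np.array(o['tcp_rot']).T@(k-o['position']),o['force'])
E
```

```text
t: 14.8
position: [0.5343, -0.0112, 0.0532]
tcp_rot: [[-0.628, -0.778, 0.001], [-0.778, 0.628, 0.0], [-0.0, -0.001, -1.0]]
force: [1.5, 0.6, 0.2]
opening: 0.07
finger_force: 0.0
2.370325176472767 [ 0.00043404 -0.0003093   0.00123905] [1.4766649  0.60130905 0.16382383]
```

In the tool's units: 0.001 m is 0.02.

```bash
echo '[[0, 0, 0.02, 0, 0, 0], [0, 0, 0, 0, 0, 0], [0, 0, 0, 0, 0, 0], [0, 0, 0, 0, 0, 0], [0, 0, 0, 0, 0, 0], [0, 0, 0, 0, 0, 0]]' | python3 drive.py 0.03
echo '[[0, 0, 0, 0, 0, 0.05], [0, 0, 0, 0, 0, 0.07], [0, 0, 0, 0, 0, 0.07], [0, 0, 0, 0, 0, 0.07], [0, 0, 0, 0, 0, 0.07], [0, 0, 0, 0, 0, 0.07], [0, 0, 0, 0, 0, 0.07], [0, 0, 0, 0, 0, 0.07]]' | python3 drive.py
python3 - <<'E'
from tip import *
o=manip.observe(); print(o['joints'][6],o['position'],o['force'],o['ft_torque'])
E
```

```text
t: 15.4
position: [0.5345, -0.0115, 0.052]
tcp_rot: [[-0.628, -0.778, 0.001], [-0.778, 0.628, -0.0], [-0.0, -0.001, -1.0]]
force: [2.3, -2.2, 0.9]
opening: 0.0398
finger_force: 30.0
t: 16.2
position: [0.5347, -0.0121, 0.052]
tcp_rot: [[-0.981, 0.193, 0.002], [0.193, 0.981, -0.001], [-0.002, -0.001, -1.0]]
force: [1.1, -3.6, -1.1]
opening: 0.039
finger_force: 30.0
1.5359374500684118 [ 0.53468355 -0.01208967  0.05198819] [ 1.1473864  -3.60978743 -1.10256524] [-0.77619427 -0.54418412  0.07859392]
```

In the tool's units: 0.14 rad / 2 = 0.07.

```bash
echo '[[0, 0, 0, 0, 0, 0.07], [0, 0, 0, 0, 0, 0.07], [0, 0, 0, 0, 0, 0.07], [0, 0, 0, 0, 0, 0.07], [0, 0, 0, 0, 0, 0.07], [0, 0, 0, 0, 0, 0.07], [0, 0, 0, 0, 0, 0.07], [0, 0, 0, 0, 0, 0.07]]' | python3 drive.py
echo '[[0, 0, 0, 0, 0, 0.07], [0, 0, 0, 0, 0, 0.07], [0, 0, 0, 0, 0, 0.07], [0, 0, 0, 0, 0, 0.07], [0, 0, 0, 0, 0, 0], [0, 0, 0, 0, 0, 0]]' | python3 drive.py
python3 - <<'E'
from tip import *
o=manip.observe(); print(o['joints'][6],o['position'],o['force'],o['ft_torque'])
ss=[strip(capture('scene')),strip(capture('side')),strip(capture('wrist'),o)]
cv2.imwrite('pics/t1.png',cv2.resize(np.hstack(ss),(800,160),interpolation=cv2.INTER_CUBIC)[:,:,::-1])
E
```

```text
t: 17.0
position: [0.5343, -0.0126, 0.052]
tcp_rot: [[-0.253, 0.967, 0.001], [0.967, 0.253, -0.002], [-0.002, 0.001, -1.0]]
force: [0.8, -5.0, -0.8]
opening: 0.0393
finger_force: 30.0
t: 17.6
position: [0.534, -0.0126, 0.0519]
tcp_rot: [[0.294, 0.956, 0.001], [0.956, -0.294, -0.002], [-0.002, 0.001, -1.0]]
force: [-0.7, -5.3, 2.9]
opening: 0.0391
finger_force: 30.0
0.26793585801700814 [ 0.53395405 -0.01264749  0.05193382] [-0.68396759 -5.27031911  2.90258044] [-1.33408459  0.13123458 -0.10133908]
```

View pics/t1.png

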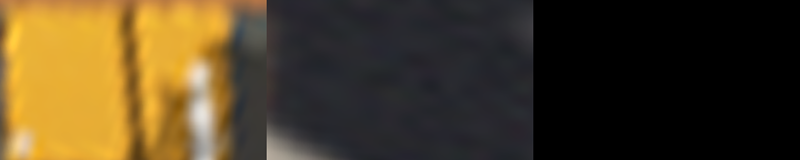

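The scene strip shows the tip still at rest (about y = -30 mm, line at -45.5), while the side and wrist views are blocked. From here I'll track it numerically in the scene camera.

In the tool's units: 0.12 rad / 2 = 0.06.

```bash
cat > track.py <<'E'
from tip import *
import pickle,sys
def meas(c,o=None,rows=(-94,-86)):
    s=strip(c,o); h=cv2.cvtColor(s,cv2.COLOR_RGB2HSV).astype(float)
    i0,i1=[int((x+112)*4) for x in rows]
    w=np.clip(120-h[i0:i1,:,1],0,None)*(h[i0:i1,:,2]>150); ys=-75+np.arange(s.shape[1])/4
    w[:,(ys<-66)|(ys>-23)]=0; col=w.sum(0)
    tip=(col*ys).sum()/max(col.sum(),1)
    j=slice(int(4*4),int(16*4)); v=h[j,:,2].mean(0); k=(ys>-60)&(ys<-38); d=np.clip(np.median(v[k])-20-v,0,None)*k
    return tip.round(2),col.sum(), (d*ys).sum()/max(d.sum(),1)
def report():
    o=manip.observe(); x=np.array(o['tcp_rot'])[:,0]
    print('turned(mod 2pi)',(np.radians(231.1)-np.arctan2(x[1],x[0]))%(2*np.pi),'j7',o['joints'][6],'tq',o['ft_torque'][2],o['t'])
    c=capture('scene'); print('scene tip,w,line',meas(c))
E
python3 - <<'E'
from track import *
o,d=pickle.load(open('c0.pkl','rb')); print(meas(d['scene']))
for f in ('c2.pkl','c3.pkl'):
    o,c=pickle.load(open(f,'rb')); print(meas(c,o))
report()
E
echo '[[0, 0, 0, 0, 0, 0.06], [0, 0, 0, 0, 0, 0.06], [0, 0, 0, 0, 0, 0.06], [0, 0, 0, 0, 0, 0.06], [0, 0, 0, 0, 0, 0], [0, 0, 0, 0, 0, 0]]' | python3 drive.py; python3 -c 'from track import *; report()'
```

```text
(np.float64(-30.19), np.float64(40605.0), np.float64(-46.07071002145786))
(np.float64(-31.8), np.float64(53118.0), np.float64(-46.27762790013243))
(np.float64(-32.2), np.float64(57353.0), np.float64(-46.312568605927545))
turned(mod 2pi) 2.7611174204323845 j7 0.2681926448388369 tq -0.10725496027017964 17.75
scene tip,w,line (np.float64(-29.99), np.float64(46781.0), np.float64(-46.0620661100776))
t: 18.4
position: [0.5337, -0.0125, 0.0519]
tcp_rot: [[0.702, 0.712, 0.0], [0.712, -0.702, -0.002], [-0.001, 0.001, -1.0]]
force: [-1.5, -5.3, 4.6]
opening: 0.0396
finger_force: 30.0
turned(mod 2pi) 3.2411519158310145 j7 -0.1006345957624631 tq -0.1319484743571383 18.4
scene tip,w,line (np.float64(-30.81), np.float64(37088.0), np.float64(-46.070218931830006))
```

In the tool's units: 0.12 rad / 2 = 0.06.

```bash
echo '[[0, 0, 0, 0, 0, 0.06], [0, 0, 0, 0, 0, 0.06], [0, 0, 0, 0, 0, 0.06], [0, 0, 0, 0, 0, 0.06], [0, 0, 0, 0, 0, 0], [0, 0, 0, 0, 0, 0]]' | python3 drive.py; python3 -c 'from track import *; report()'; echo '[[0, 0, 0, 0, 0, 0.06], [0, 0, 0, 0, 0, 0.06], [0, 0, 0, 0, 0, 0.06], [0, 0, 0, 0, 0, 0], [0, 0, 0, 0, 0, 0]]' | python3 drive.py; python3 -c 'from track import *; report()'
```

```text
t: 19.05
position: [0.5335, -0.0123, 0.0519]
tcp_rot: [[0.952, 0.308, -0.0], [0.308, -0.952, -0.001], [-0.001, 0.001, -1.0]]
force: [-1.6, -4.4, 5.8]
opening: 0.0392
finger_force: 30.0
turned(mod 2pi) 3.7208314962972078 j7 -0.4781138111323286 tq -0.07928781013917807 19.05
scene tip,w,line (np.float64(-34.6), np.float64(44395.0), np.float64(-46.06508181253309))
t: 19.6
position: [0.5335, -0.0121, 0.0519]
tcp_rot: [[0.999, -0.047, -0.0], [-0.047, -0.999, -0.001], [-0.0, 0.001, -1.0]]
force: [-3.5, -4.4, 6.2]
opening: 0.0392
finger_force: 30.0
turned(mod 2pi) 4.080520788533279 j7 -0.7693219607032128 tq -0.057067354952310946 19.6
scene tip,w,line (np.float64(-37.37), np.float64(31962.0), np.float64(-46.065619385397966))
```

In the tool's units: 0.12 rad / 2 = 0.06.

```bash
echo '[[0, 0, 0, 0, 0, 0.06], [0, 0, 0, 0, 0, 0.06], [0, 0, 0, 0, 0, 0.06], [0, 0, 0, 0, 0, 0.06], [0, 0, 0, 0, 0, 0], [0, 0, 0, 0, 0, 0]]' | python3 drive.py; python3 - <<'E'
from track import *
report()
o=manip.observe(); c=capture('scene'); s=strip(c)
h=cv2.cvtColor(s,cv2.COLOR_RGB2HSV)
for x in (-104,-97,-94,-91,-88,-85):
    i=int((x+112)*4); print(x,[(int(a),int(b)) for a,b in zip(h[i,100:190:5,1],h[i,100:190:5,2])])
E
```

```text
t: 20.25
position: [0.5336, -0.0118, 0.0519]
tcp_rot: [[0.864, -0.503, -0.0], [-0.503, -0.864, -0.001], [0.0, 0.001, -1.0]]
force: [-2.8, -2.4, 6.0]
opening: 0.0393
finger_force: 30.0
turned(mod 2pi) 4.56021754060631 j7 -1.1713352940117476 tq -0.08532720349562577 20.25
scene tip,w,line (np.float64(-40.93), np.float64(20324.0), np.float64(-46.012862727759284))
-104 [(197, 241), (198, 216), (200, 175), (199, 149), (199, 172), (198, 215), (197, 239), (196, 243), (196, 237), (196, 236), (196, 236), (195, 235), (195, 235), (195, 235), (195, 235), (195, 235), (195, 235), (197, 237)]
-97 [(193, 244), (197, 234), (202, 208), (202, 158), (196, 135), (167, 174), (151, 226), (142, 247), (143, 239), (166, 235), (192, 235), (201, 235), (198, 235), (196, 235), (196, 235), (195, 234), (194, 234), (196, 237)]
-94 [(197, 236), (200, 237), (200, 204), (195, 131), (117, 87), (64, 127), (59, 189), (54, 214), (88, 228), (157, 236), (207, 239), (206, 237), (198, 235), (196, 235), (195, 235), (195, 235), (195, 235), (197, 236)]
-91 [(200, 203), (199, 174), (204, 150), (193, 116), (119, 79), (26, 87), (23, 134), (54, 183), (104, 209), (166, 223), (196, 235), (199, 238), (200, 239), (196, 238), (195, 237), (195, 235), (195, 234), (195, 235)]
-88 [(198, 167), (202, 153), (204, 150), (203, 112), (165, 74), (74, 83), (60, 131), (50, 162), (58, 168), (109, 184), (167, 199), (199, 211), (200, 218), (200, 226), (198, 231), (195, 233), (194, 234), (197, 236)]
-85 [(200, 163), (200, 167), (202, 155), (212, 129), (173, 87), (55, 65), (18, 97), (4, 132), (13, 152), (41, 151), (116, 150), (184, 150), (216, 171), (207, 196), (198, 220), (195, 232), (173, 237), (152, 235)]
```

```bash
cat >> track.py <<'E'
def sat(c,o=None):
    s=strip(c,o); h=cv2.cvtColor(s,cv2.COLOR_RGB2HSV).astype(float); ys=-75+np.arange(s.shape[1])/4
    out=[]
    for x in (-95,-94,-93,-91):
        i=int((x+112)*4); w=np.clip(130-h[i-1:i+2,:,1].mean(0),0,None)*(ys>-66)*(ys<-25); v=h[i-1:i+2,:,2].mean(0)
        e=ys[w>0]; out.append((round((w*ys).sum()/w.sum(),2),e.min(),e.max()) if len(e) else None)
    return out
E
python3 - <<'E'
from track import *
o,d=pickle.load(open('c0.pkl','rb')); print(sat(d['scene'])); print(sat(capture('scene')))
o,c=pickle.load(open('c3.pkl','rb')); print(sat(c,o))
E
```

```text
[(np.float64(-30.45), np.float64(-32.75), np.float64(-28.0)), (np.float64(-30.42), np.float64(-32.75), np.float64(-28.25)), (np.float64(-30.33), np.float64(-32.5), np.float64(-28.25)), (np.float64(-30.26), np.float64(-32.5), np.float64(-27.75))]
[(np.float64(-41.84), np.float64(-44.75), np.float64(-39.25)), (np.float64(-42.25), np.float64(-45.0), np.float64(-39.25)), (np.float64(-42.47), np.float64(-45.25), np.float64(-39.5)), (np.float64(-42.55), np.float64(-45.0), np.float64(-39.5))]
[(np.float64(-32.46), np.float64(-33.75), np.float64(-31.25)), (np.float64(-32.46), np.float64(-35.0), np.float64(-30.0)), (np.float64(-32.34), np.float64(-34.75), np.float64(-29.75)), (np.float64(-32.24), np.float64(-34.75), np.float64(-29.5))]
```

In the tool's units: 0.1 rad / 2 = 0.05.

```bash
echo '[[0, 0, 0, 0, 0, 0.05], [0, 0, 0, 0, 0, 0.05], [0, 0, 0, 0, 0, 0.04], [0, 0, 0, 0, 0, 0], [0, 0, 0, 0, 0, 0]]' | python3 drive.py; python3 -c '
from track import *
report(); print(sat(capture("scene")))'
```

```text
t: 20.9
position: [0.5336, -0.0117, 0.0519]
tcp_rot: [[0.692, -0.722, -0.0], [-0.722, -0.692, -0.0], [0.0, 0.001, -1.0]]
force: [-2.0, -1.6, 6.2]
opening: 0.0392
finger_force: 30.0
turned(mod 2pi) 4.840089033630557 j7 -1.422485783903443 tq -0.07114530672190511 20.9
scene tip,w,line (np.float64(-42.13), np.float64(8085.0), np.float64(-46.28399001411049))
[(np.float64(-44.16), np.float64(-46.25), np.float64(-41.75)), (np.float64(-44.2), np.float64(-46.5), np.float64(-41.75)), (np.float64(-44.17), np.float64(-46.75), np.float64(-41.75)), (np.float64(-43.93), np.float64(-46.5), np.float64(-41.5))]
```

Two independent estimates put the tip about 0.9 mm short of the line, so a small last turn, then let go.

In the tool's units: 0.04 rad / 2 = 0.02.

```bash
echo '[[0, 0, 0, 0, 0, 0.02], [0, 0, 0, 0, 0, 0.02], [0, 0, 0, 0, 0, 0], [0, 0, 0, 0, 0, 0]]' | python3 drive.py; python3 -c '
from track import *
print(sat(capture("scene")))'
echo '[[0, 0, 0, 0, 0, 0], [0, 0, 0, 0, 0, 0], [0, 0, 0, 0, 0, 0], [0, 0, 0, 0, 0, 0], [0, 0, 0, 0, 0, 0]]' | python3 drive.py 0.07
echo '[[0, 0, -0.4, 0, 0, 0], [0, 0, -0.6, 0, 0, 0], [0, 0, -0.8, 0, 0, 0], [0, 0, -1, 0, 0, 0], [0, 0, -1, 0, 0, 0], [0, 0, 0, 0, 0, 0], [0, 0, 0, 0, 0, 0]]' | python3 drive.py; python3 -c '
from track import *
print(sat(capture("scene")))
o=manip.observe();print(np.array(o["tcp_rot"]).T@(np.array([.468,-.175,.24])-o["position"]))'
```

```text
t: 21.4
position: [0.5337, -0.0116, 0.0519]
tcp_rot: [[0.632, -0.775, -0.0], [-0.775, -0.632, -0.0], [0.0, 0.0, -1.0]]
force: [-2.0, -1.2, 5.9]
opening: 0.0392
finger_force: 30.0
[(np.float64(-44.84), np.float64(-46.75), np.float64(-43.0)), (np.float64(-44.77), np.float64(-46.75), np.float64(-42.75)), (np.float64(-44.63), np.float64(-47.0), np.float64(-42.5)), (np.float64(-44.52), np.float64(-47.0), np.float64(-42.25))]
t: 21.95
position: [0.5339, -0.011, 0.0516]
tcp_rot: [[0.633, -0.775, -0.0], [-0.775, -0.633, 0.0], [-0.0, -0.0, -1.0]]
force: [-0.8, 0.2, 0.6]
opening: 0.0693
finger_force: 0.0
t: 22.65
position: [0.5344, -0.011, 0.2428]
tcp_rot: [[0.633, -0.774, 0.003], [-0.774, -0.633, 0.002], [-0.0, -0.003, -1.0]]
force: [-0.9, 0.2, -1.4]
opening: 0.0701
finger_force: 0.0
[(np.float64(-44.63), np.float64(-46.25), np.float64(-42.75)), (np.float64(-44.62), np.float64(-46.75), np.float64(-42.5)), (np.float64(-44.59), np.float64(-46.75), np.float64(-42.25)), (np.float64(-44.69), np.float64(-47.0), np.float64(-42.25))]
[0.08572961 0.15476269 0.0012605 ]
```

In the tool's units: 0.035 m is 0.7, 0.02 m is 0.4.

```bash
echo '[[0.2, 0.7, 0, 0, 0, 0], [0.2, 0.7, 0, 0, 0, 0], [0.2, 0.7, 0, 0, 0, 0], [0.2, 0.4, 0, 0, 0, 0], [0, 0, 0, 0, 0, 0], [0, 0, 0, 0, 0, 0]]' | python3 drive.py; python3 - <<'E'
from track import *
o=manip.observe(); c=capture('wrist'); cs=capture('scene')
def owl(c,o=None):
    h=cv2.cvtColor(c['color'],cv2.COLOR_RGB2HSV); m=((h[...,0]>15)&(h[...,0]<30)&(h[...,1]>50)&(h[...,1]<150)&(h[...,2]>140)).astype(np.uint8)
    p=proj(c,[vw(0,-.008,.04)],o)[0]; q=np.zeros_like(m); cv2.circle(q,tuple(int(v) for v in p),32 if o else 18,1,-1)
    ys,xs=np.nonzero(m*q); P=(plane(c,np.c_[xs,ys],.028,o)[:,:2]-t)@R*1000
    print(p,len(xs),'vice extents at z=28 (2/98 %)',np.percentile(P,[1,99],axis=0).round(1).tolist())
owl(c,o); owl(cs)
print('cam',((pose(c,o)[0][:2]-t)@R*1000).round(),pose(c,o)[0][2]); print(sat(c,o)); print(meas(c,o))
s=strip(c,o); h=cv2.cvtColor(s,cv2.COLOR_RGB2HSV)
for x in (-108,-100): i=int((x+112)*4); k=80+np.argmin(h[i,80:160,2]); print(x,-75+k/4)
E
```

```text
t: 23.3
position: [0.4618, -0.1208, 0.2407]
tcp_rot: [[0.632, -0.775, -0.002], [-0.775, -0.632, 0.0], [-0.001, 0.001, -1.0]]
force: [0.3, 0.9, -0.2]
opening: 0.0699
finger_force: 0.0
[182.38699695 109.6446163 ] 1325 vice extents at z=28 (2/98 %) [[-22.1, -25.8], [21.6, 14.1]]
[220.68693516 202.31360141] 264 vice extents at z=28 (2/98 %) [[-36.7, -25.5], [24.6, 10.8]]
cam [-52. -67.] 0.3881169591565764
[(np.float64(-45.04), np.float64(-45.75), np.float64(-44.0)), (np.float64(-44.87), np.float64(-46.5), np.float64(-43.25)), (np.float64(-44.88), np.float64(-46.75), np.float64(-43.0)), (np.float64(-44.94), np.float64(-47.0), np.float64(-42.75))]
(np.float64(-44.46), np.float64(42831.0), np.float64(-46.02365002859244))
-108 -46.5
-100 -46.0
```

The tip is within about 0.5 mm of the line in a near-overhead view. The owl's foot spans x = -22 to +22 mm, so it is home and clamped, and the gripper is clear.

```bash
python3 -c '
from workcell import manip, capture
print(manip.sign_off())'
```

```text
the job is handed in; nothing more can be done
None
```

The job is handed in with no verdict shown: by my last measurements the owl is clamped home against the end stop, the leaf's tip is about 0.5 mm from the line, and the gripper is open and clear.

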